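# Pointing check at the probe station

### The job

Do the pointing check before a measurement: point down with the fingertips at the glass window of the round sample chamber, just above it (within about 3 cm) without touching, and stay there for two full seconds; then point in the same way for two full seconds at the top of the micrometer that stands upright on one of the three micropositioners, and do not point at the other two positioners. Only then push the lever of the switch box all the way over to its other side. Touch nothing on the station, and leave the loose things around it where they are.

Things in the scene. Friction and masses are not known exactly. Their poses are not given: they have to be found in the camera images.
- station: fixed aluminium plate of the probe station, 240 (x) x 270 (y) x 12 mm, origin at the centre of its underside on the table. At its own x = -60 mm stands the round steel sample chamber (92 mm across; two side ports along y reach 63 mm from its axis). The three micropositioners stand in a row along y at x = +45 mm, 85 mm apart, in any order
- window (a point): centre of the upper face of the chamber's round glass window (52 mm across, 58 mm above the table, the highest part of the chamber); z is up
- pos_upright: micropositioner with the upright micrometer: metal blocks, 50 x 46 x 50 mm high, a thin probe arm out to its -x (to 54 mm from its centre) and, upright on the middle of its top, a steel micrometer (19 mm across, 56 mm tall). Fixed on the plate; origin at the centre of its underside (12 mm above the table)
- pos_upright_top (a point): centre of the top end of the upright micrometer, 118 mm above the table; z is up
- pos_lying: same kind of micropositioner, but its micrometer lies level, out of its back (+x) side to 77 mm from its centre; flat top. Not to be pointed at. Origin at the centre of its underside
- pos_lying_top (a point): centre of the flat top of that positioner, 62 mm above the table
- pos_wheel: same kind of micropositioner with a flat knurled thumbwheel (35 mm across, 10 mm thick) on top instead of a micrometer. Not to be pointed at. Origin at the centre of its underside
- pos_wheel_top (a point): centre of the top of that thumbwheel, 80 mm above the table
- switch_base: fixed grey switch box, 70 (x) x 50 (y) x 25 mm, origin at the centre of its underside on the table; left or right of the station. Its lever swings in its own x-z plane about an axis along y, 22 mm above the table over the origin
- switch_tip (a point): centre of the black ball (26 mm across) at the end of the lever, 70 mm from the lever's axis; the steel rod below it is 10 mm thick
- switch (a joint): lever angle, rad: 0 leans 0.5 rad from upright to the box's -x side, 1.0 (its stop) leans 0.5 rad to the box's +x side. It starts between 0 and 0.2, stays where it is left, and takes about 1 N at the ball to move
- tray: fixed grey open parts tray, 100 x 90 x 25 mm, on the other side of the station from the switch box; origin under its centre
- vial: loose amber vial, 26 mm across, 50 mm tall, standing on the plate; origin under its centre
- puck: loose copper sample puck, 26 mm across, 12 mm tall, lying on the plate; origin under its centre
- samplebox: loose clear box, 40 x 40 x 18 mm, lying in the tray; origin under its centre
- screwdriver: loose screwdriver, 150 mm long along its x, 26 mm thick, on the table; origin under its middle
- wrench: loose steel wrench, 140 mm long along its x, 20 mm thick, on the table; origin under its middle
- petri: loose open glass dish, 70 mm across, 18 mm tall, on the table beside the station; origin under its centre
- jar: loose white jar, 44 mm across, 60 mm tall, on the table beside the station; origin under its centre

How it is judged:
By the outcome, as a careful person would: the job done as asked, in the order asked, and still so for the second after the job is handed in, with the robot touching nothing.
It also fails if it takes over 51 s, if anything falls off the work surface, if the arm or the gripper's body presses on something with over 40 N, if the wrist force passes 120 N, or if a joint passes its speed limit or range.

### The arm

A 7-joint arm with a two-finger parallel gripper is mounted at the origin on the work surface. World frame = base frame: x ahead of the robot, y to its left, z up, the work surface at z = 0. Lengths are in m, angles in rad, forces in N, time in s.
With the tool pointing down it reaches from about 0.425 to 0.875 m from the base axis. Payload 8.4 kg.
Tool frame: the origin (TCP) lies between the finger pads, 19 mm behind the fingertips; this is the grasp point; z points along the fingers, y is the line along which they close (so a half turn about z gives the same grasp; the last joint's range is limited). The gripper opens to 87 mm and grips with 3 to 60 N. Pads are 19 mm wide; open, the fingers measure 117 mm over their backs; the gripper's body (75 mm by 190 mm) begins 51 mm behind the grasp point.
Start: joints at [1.145, 0.333, 0.04, 1.465, -0.013, 1.343, -0.059], TCP at [0.209, -0.616, 0.241] pointing down, gripper open.
Joint ranges: [-2.58, 2.58], [-0.38, 2.09], [-1.3, 1.39], [0.25, 2.4], [-1.5, 4.64], [0.08, 2.09], [-2.65, 2.65]. Speed limits (rad/s): [2.22, 2.22, 2.79, 2.79, 3.14, 3.14, 3.14].

### API

Orientations are given as a unit quaternion [x, y, z, w].
In Python, from workcell import manip, vision, sign_off, cut_out, landmark_of gives the robot as it stands.
- The arm moves only by the tool jog_arm, never from a script. Its argument "moves" is a list of rows, each a list of 6 numbers: the shift along the tool's x, y, z normalised to -1 to 1, where 1 is 0.3 m, then the turn, a rotation vector about the tool's x, y, z normalised to -1 to 1, where 1 is 0.5 rad. In form: [[x, y, z, ax, ay, az], ...]. A call has 1 to 20 rows; each row is the pose to reach, as a shift and turn from the pose commanded when the call began, along the tool's axes at that moment; what a row does not reach only later rows make up. A row lasts 1/12 s, in which the tool goes at most 41.7 mm and 7.16 degrees, less where a joint would pass 70% of its speed; a pose out of reach is approached as far as the arm can. A call with a number of a shift or a turn outside -1 to 1 is refused whole. A call with a gripper value outside its range is refused whole. "hand" is the closure, from -1 (fully open) to 1 (shut), set as the call begins (left out, the last holds). The fingers move at their own pace and stop on an object; "grip_force" is the grip in N (left out, the last holds). Time passes only in rows, so rows that repeat a pose let the fingers close. It gives the time, the measured TCP pose, the force, the opening and the grip force at its end, in the units of the state.
- manip.observe(): the state, without advancing time (a new reading comes with each control period).
- vision.camera(name): name is "side" or "top"; returns the picture (384x512x3 uint8, red, green, blue); there is no depth.
- vision.calibration(name): a dict with "intrinsics" (3x3 intrinsics, pixels), "distortion" ([k1, k2, p1, p2, k3] as OpenCV has them; the pictures are not rectified), "R" (3x3) and "t" (3): a world point X has camera coordinates R X + t. Camera axes: x right, y down, z forward; pixel columns grow to the right and rows downward; lengths in m; the calibration is good to about 2 mm. A picture is of the moment at which its call begins. calibration takes no time and is no camera call.
- sign_off(): hands the job in; it is judged then, once.
Trained networks look in the newest picture that a camera, given by its name, has taken for a name from the list of things; names that differ only in an ending like _2 or _b are one class to them, and where a whole thing is asked for, a point or a joint stands for the part that bears it (a point fixed in the world has none). Each returns a list of dicts, best first, with "conf" (0 to 1); they miss things now and then, are a little off and sometimes report something else, mostly with a low value. They report only what shows in the picture. A call takes as long as a camera call.
- cut_out(target, camera): "region" (384x512 bool, what is visible of it) and "rect" ([left, top, width, height] in pixels, round what is visible of it).
- landmark_of(target, camera): "location" ([row, column] in pixels: a listed point, or the origin of a listed thing).
The state is a dict: "t": time; "q": joint angles; "qvel": joint speeds; "joint_torque": joint torques, N m; "tool_pos": TCP position; "eef_rot": TCP orientation; "force": force on the tool from outside, world axes, zero at the start; "torque": the same for the moment, N m; "opening": finger opening in m; "gripper_force": force on a finger pad.
Only numpy, scipy, OpenCV 4.12 (cv2) and the standard library are available. Lean on these libraries where they do the work, as an engineer would, in place of code of your own. Each camera call takes 0.05 s, during which the arm holds its last target. There are 200 camera calls.

## Working session

There is one attempt and no reset: what is moved stays moved. The work goes in short steps, Python scripts to look and compute and a tool call to move; the robot and the scene stay as the last step left them, time stands still between calls to the robot, and variables do not carry over. Pictures are saved under pics/ and viewed, at most 10 in all, crops included, and the job is handed in when it is done.

Besides the shell and the picture viewer there is one more tool, called after "Request:" by a JSON object that holds its "name" and its "arguments", one argument or row to a line. jog_arm: Moves the arm, as the interface text tells. Its arguments: {"type":"object","properties":{"moves":{"type":"array"},"hand":{"type":"number"},"grip_force":{"type":"number"}},"required":["moves"]}

```bash
mkdir -p pics; cat > h.py <<'E'
import numpy as np, cv2
from workcell import manip, vision, sign_off, cut_out, landmark_of
C={n:vision.calibration(n) for n in("side","top")}
def ray(cam,rc):
    c=C[cam];R=np.array(c["R"]);t=np.array(c["t"])
    p=cv2.undistortPoints(np.array([[[rc[1],rc[0]]]],float),np.array(c["intrinsics"]),np.array(c["distortion"]))[0,0]
    return -R.T@t, R.T@np.array([p[0],p[1],1])
def at_z(cam,rc,z):
    o,d=ray(cam,rc); return o+d*(z-o[2])/d[2]
def tri(a,b):
    o1,d1=ray("top",a);o2,d2=ray("side",b)
    s=np.linalg.lstsq(np.c_[d1,-d2],o2-o1,rcond=None)[0]
    p,q=o1+s[0]*d1,o2+s[1]*d2
    return (p+q)/2,np.linalg.norm(p-q)
E
python3 - <<'E'
from h import *
np.set_printoptions(precision=3,suppress=True)
im={n:vision.camera(n) for n in("top","side")}
for n in im: cv2.imwrite(f"pics/{n}0.png",cv2.resize(im[n][:,:,::-1],(768,576)))
hz=dict(window=.058,pos_upright_top=.118,pos_lying_top=.062,pos_wheel_top=.080,switch_tip=.085,switch_base=0,station=0,tray=0,vial=.012,jar=0,petri=0)
for k,z in hz.items():
    r={}
    for n in("top","side"):
        L=landmark_of(k,n); 
        r[n]=L[0]["location"] if L else None
        print(k,n,[(np.round(l["location"],1).tolist(),round(l["conf"],2)) for l in L[:2]], at_z(n,r[n],z)if L else "")
    if all(v is not None for v in r.values()): print("  tri",*tri(r["top"],r["side"]))
s=manip.observe();print(s["t"],s["tool_pos"],s["eef_rot"])
for n in C: print(n,ray(n,(192,256)))
E
```

```text
window top [([212.5, 235.1], 0.93), ([224.5, 197.7], 0.38)] [0.509 0.049 0.058]
window side [([226.2, 266.0], 0.85)] [0.499 0.051 0.058]
  tri [0.505 0.047 0.054] 0.008454240051342807
pos_upright_top top [([167.0, 240.8], 0.56), ([224.9, 197.3], 0.21)] [0.609 0.033 0.118]
pos_upright_top side [([226.5, 266.0], 0.66), ([191.7, 229.5], 0.57)] [0.465 0.119 0.118]
  tri [0.574 0.018 0.022] 0.10835934142426618
pos_lying_top top [([166.4, 205.6], 0.84), ([172.4, 213.5], 0.45)] [0.621 0.12  0.062]
pos_lying_top side [([226.1, 208.2], 0.84)] [0.615 0.118 0.062]
  tri [0.619 0.118 0.062] 0.006367469224231366
pos_wheel_top top [([174.5, 274.1], 0.92)] [ 0.598 -0.045  0.08 ]
pos_wheel_top side [([190.1, 251.4], 0.73)] [ 0.587 -0.039  0.08 ]
  tri [ 0.595 -0.047  0.074] 0.006857051540816937
switch_tip top [([222.5, 389.9], 0.61)] [ 0.479 -0.322  0.085]
switch_tip side [([152.4, 328.4], 0.59)] [ 0.479 -0.325  0.085]
  tri [ 0.479 -0.322  0.086] 0.001189164664752524
switch_base top [([215.4, 377.4], 0.84), ([216.6, 235.4], 0.27)] [ 0.501 -0.32   0.   ]
switch_base side [([176.1, 321.0], 0.77)] [ 0
[... 484 characters left out ...]
], 0.61)] [0.488 0.14  0.012]
vial side [([268.9, 251.5], 0.67), ([177.4, 322.1], 0.16)] [0.485 0.148 0.012]
  tri [0.488 0.141 0.004] 0.0004615417588135999
jar top [([165.0, 154.9], 0.52)] [0.638 0.259 0.   ]
jar side [([287.1, 162.3], 0.76)] [0.632 0.272 0.   ]
  tri [ 0.641  0.263 -0.013] 0.0018411843267458175
petri top [([164.5, 351.2], 0.71)] [ 0.636 -0.254  0.   ]
petri side [([173.6, 272.5], 0.72), ([223.7, 295.7], 0.65)] [ 0.634 -0.263  0.   ]
  tri [ 0.633 -0.254  0.005] 0.0048207354297595826
1.2 [ 0.209 -0.616  0.241] [ 0.987  0.163  0.    -0.   ]
side (array([0.189, 0.675, 0.612]), array([ 0.396, -0.736, -0.55 ]))
top (array([0.45 , 0.014, 1.02 ]), array([ 0.112, -0.017, -0.994]))
```

View pics/top0.png

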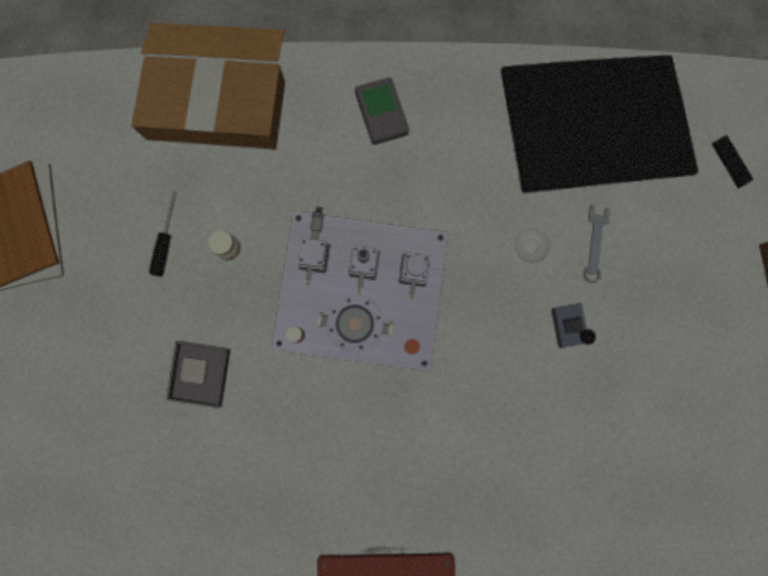

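View pics/side0.png

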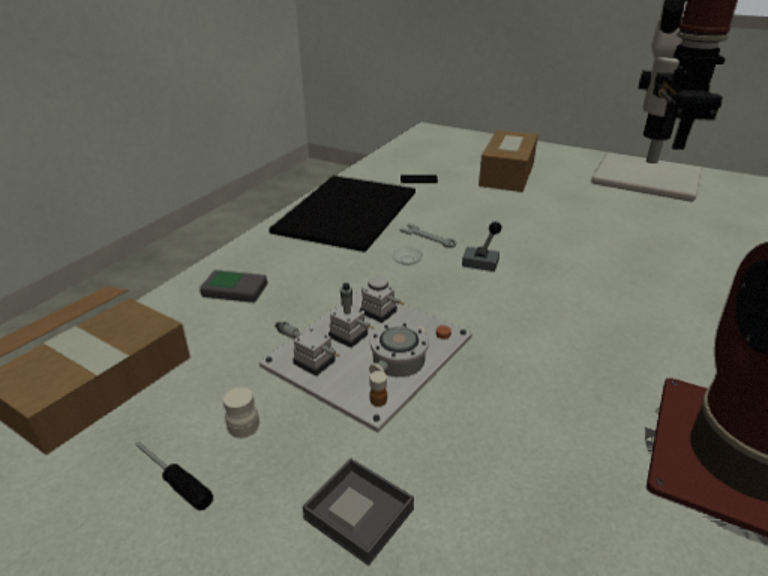

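The top view (768x576 picture) shows the window at (354,324) and the upright micrometer in the middle at (363,256). The lying positioner is on the left at (313,255) and the wheel on the right at (415,268). The switch box is at (570,325), with its ball at (588,337). The side view agrees: upright micrometer at (346,292), window at (399,340), lever ball at (495,228) leaning towards the robot.

The network's side-view point for the upright top landed on the window. Its second candidate matches the picture, so I'll use that one.

```bash
python3 - <<'E'
from h import *
np.set_printoptions(precision=4,suppress=True)
print("upright",*tri((167.0,240.8),(191.7,229.5)))
im=vision.camera("top");vision.camera("side")
for k,z in(("switch_base",.025),("switch_tip",.05),("station",.012)):
    for n in ("top","side"):
        for c in cut_out(k,n)[:1]:
            m=c["region"].astype(np.uint8)
            pts=cv2.findNonZero(m)[:,0,:]
            print(k,n,c["conf"],c["rect"],m.sum())
            if n=="top":
                w=np.array([at_z(n,(p[1],p[0]),z)[:2] for p in pts],np.float32)
                (cx,cy),(a,b),ang=cv2.minAreaRect(w);print("  rect",cx,cy,a,b,ang)
    
cv2.imwrite("pics/sw.png",cv2.resize(im[190:245,355:410,::-1],None,fx=9,fy=9,interpolation=cv2.INTER_CUBIC))
E
```

```text
upright [0.6093 0.0325 0.1102] 0.0032086193261429293
switch_base top 0.75 [368.1, 202.9, 26.8, 28.0] 590
  rect 0.4974099099636078 -0.3234066069126129 0.06845627725124359 0.06809007376432419 8.553996086120605
switch_base side 0.51 [149.3, 260.6, 24.6, 32.5] 634
switch_tip side 0.55 [323.8, 149.7, 10.3, 13.2] 68
station top 0.81 [183.8, 143.1, 113.3, 105.5] 8154
  rect 0.5609056949615479 0.03788427263498306 0.267868310213089 0.24063773453235626 81.68968200683594
station side 0.55 [174.0, 189.0, 137.3, 99.5] 5280
```

View pics/sw.png

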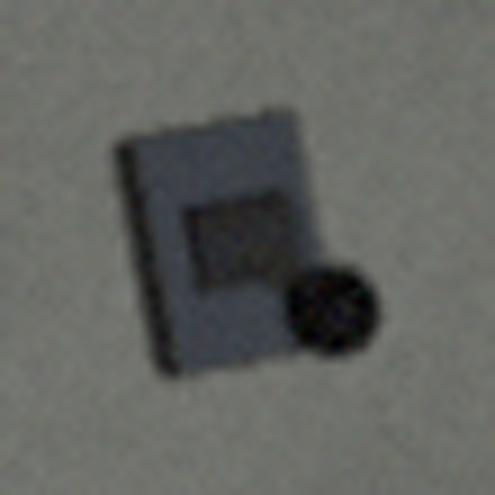

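The crop shows the box's upper face, with corners near (130,140), (297,112), (175,375) and (335,350), and the ball at (332,310). I'll work out the box yaw and the moves from these.

```bash
cat >> h.py <<'E'
from scipy.spatial.transform import Rotation as Ro
def plan(p,yaw):
    "normalised shift and turn about z from current pose to p, tool x at yaw"
    s=manip.observe();R=Ro.from_quat(s["eef_rot"])
    T=Ro.from_matrix([[np.cos(yaw),np.sin(yaw),0],[np.sin(yaw),-np.cos(yaw),0],[0,0,-1]])
    return np.round(R.inv().apply(np.array(p)-s["tool_pos"])/.3,3),np.round((R.inv()*T).as_rotvec()/.5,3)
E
python3 - <<'E'
from h import *
np.set_printoptions(precision=4,suppress=True)
f=lambda x,y,z:at_z("top",((y+.5)/9-.5+190,(x+.5)/9-.5+355),z)
P=[f(x,y,.025) for x,y in((130,140),(297,112),(175,375),(335,350))]
for p in P:print(p)
print("centre",np.mean(P,0)); 
d=P[0]-P[2];e=P[1]-P[3];print("yaw",np.arctan2(d[1],d[0]),np.arctan2(e[1],e[0]),np.linalg.norm(d),np.linalg.norm(P[0]-P[1]))
print("ball",f(332,310,.086))
for p in((.45,-.3,.26),(.503,.047,.24)):print(plan(p,.12))
E
```

```text
[ 0.5263 -0.2903  0.025 ]
[ 0.5338 -0.3397  0.025 ]
[ 0.4597 -0.301   0.025 ]
[ 0.466  -0.3482  0.025 ]
centre [ 0.4965 -0.3198  0.025 ]
yaw 0.15980610396331532 0.12449061749986567 0.06744572022644667 0.04998405927993208
ball [ 0.4756 -0.3256  0.086 ]
(array([ 1.1  , -0.738, -0.062]), array([-0.   , -0.   ,  0.414]))
(array([ 1.638, -1.777,  0.004]), array([-0.   , -0.   ,  0.414]))
```

Request:
{"name": "jog_arm", "arguments": {
  "moves": [
    [0.89,-0.65,0,0,0,0.4],
    [0.89,-0.65,0,0,0,0.4],
    [0.89,-0.65,0,0,0,0.4],
    [0.89,-0.65,0,0,0,0.4],
    [0.89,-0.65,0,0,0,0.4],
    [0.89,-0.65,0,0,0,0.4],
    [0.89,-0.65,0,0,0,0.4],
    [0.89,-0.65,0,0,0,0.4],
    [0.89,-0.65,0,0,0,0.4],
    [0.89,-0.65,0,0,0,0.4],
    [0.89,-0.65,0,0,0,0.4],
    [0.89,-0.65,0,0,0,0.4]
  ],
  "hand": 1
}}

```text
t: 2.6
tool_pos: [0.3979, -0.3466, 0.2412]
eef_rot: [0.998, 0.062, -0.0, 0.0]
force: [-1.1, -0.3, 0.5]
opening: 0.0148
gripper_force: 0.0
```

```bash
python3 -c "
from h import *
print(plan((.48,-.1,.24),.127),plan((.503,.047,.24),.127))"
```

```text
(array([ 0.374, -0.782,  0.004]), array([ 0.001,  0.001, -0.005])) (array([ 0.51 , -1.258,  0.004]), array([ 0.001,  0.001, -0.005]))
```

Request:
{"name": "jog_arm", "arguments": {
  "moves": [
    [0.45,-0.96,0,0,0,0],
    [0.45,-0.96,0,0,0,0],
    [0.45,-0.96,0,0,0,0],
    [0.45,-0.96,0,0,0,0],
    [0.45,-0.96,0,0,0,0],
    [0.45,-0.96,0,0,0,0],
    [0.45,-0.96,0,0,0,0],
    [0.45,-0.96,0,0,0,0],
    [0.45,-0.96,0,0,0,0],
    [0.45,-0.96,0,0,0,0],
    [0.45,-0.96,0,0,0,0]
  ]
}}

```text
t: 3.52
tool_pos: [0.4962, -0.0445, 0.241]
eef_rot: [0.998, 0.062, -0.0, 0.0]
force: [0.3, -0.4, 0.2]
opening: 0.0004
gripper_force: 0.0
```

```bash
python3 -c "
from h import *
print(plan((.503,.047,.15),.127),plan((.503,.047,.095),.127),manip.observe()['opening'])"
```

```text
(array([ 0.06 , -0.3  ,  0.303]), array([ 0.001,  0.001, -0.006])) (array([ 0.061, -0.3  ,  0.487]), array([ 0.001,  0.001, -0.006])) 0.0004115248845166972
```

Request:
{"name": "jog_arm", "arguments": {
  "moves": [
    [0.06,-0.3,0.1,0,0,0],
    [0.06,-0.3,0.1,0,0,0],
    [0.06,-0.3,0.1,0,0,0],
    [0.06,-0.3,0.1,0,0,0],
    [0.06,-0.3,0.2,0,0,0],
    [0.06,-0.3,0.3,0,0,0],
    [0.06,-0.3,0.36,0,0,0],
    [0.06,-0.3,0.42,0,0,0],
    [0.06,-0.3,0.46,0,0,0],
    [0.06,-0.3,0.48,0,0,0],
    [0.06,-0.3,0.48,0,0,0],
    [0.06,-0.3,0.48,0,0,0],
    [0.06,-0.3,0.48,0,0,0],
    [0.06,-0.3,0.48,0,0,0]
  ]
}}

```text
t: 4.68
tool_pos: [0.5037, 0.049, 0.0983]
eef_rot: [0.998, 0.063, 0.001, 0.0]
force: [0.9, -0.3, 0.2]
opening: 0.0007
gripper_force: 0.0
```

```bash
python3 - <<'E'
from h import *
im=vision.camera("side")
cv2.imwrite("pics/s1.png",cv2.resize(im[130:290,170:350,::-1],None,fx=3.5,fy=3.5,interpolation=cv2.INTER_CUBIC))
E
```

```text
(no output)
```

View pics/s1.png

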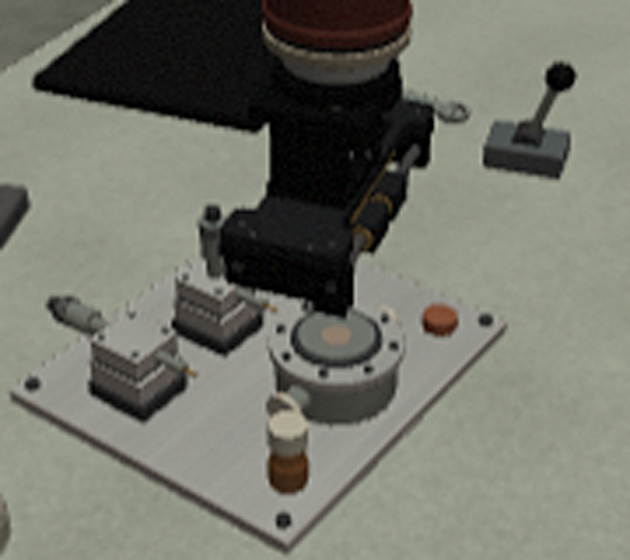

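The fingertips, at about (338,308), hang over the window at (336,335) with roughly a 2 cm gap. They touch nothing, so I'll hold here.

Request:
{"name": "jog_arm", "arguments": {
  "moves": [
    [0,0,0.01,0,0,0],
    [0,0,0.01,0,0,0],
    [0,0,0.01,0,0,0],
    [0,0,0.01,0,0,0],
    [0,0,0.01,0,0,0],
    [0,0,0.01,0,0,0],
    [0,0,0.01,0,0,0],
    [0,0,0.01,0,0,0],
    [0,0,0.01,0,0,0],
    [0,0,0.01,0,0,0],
    [0,0,0.01,0,0,0],
    [0,0,0.01,0,0,0],
    [0,0,0.01,0,0,0],
    [0,0,0.01,0,0,0],
    [0,0,0.01,0,0,0],
    [0,0,0.01,0,0,0],
    [0,0,0.01,0,0,0],
    [0,0,0.01,0,0,0],
    [0,0,0.01,0,0,0],
    [0,0,0.01,0,0,0]
  ]
}}

```text
t: 6.4
tool_pos: [0.5029, 0.0491, 0.0943]
eef_rot: [0.998, 0.063, -0.0, -0.0]
force: [-1.3, -0.2, -0.8]
opening: 0.0006
gripper_force: 0.0
```

Request:
{"name": "jog_arm", "arguments": {
  "moves": [
    [0,0,0,0,0,0],
    [0,0,0,0,0,0],
    [0,0,0,0,0,0],
    [0,0,0,0,0,0],
    [0,0,0,0,0,0],
    [0,0,0,0,0,0],
    [0,0,0,0,0,0],
    [0,0,0,0,0,0],
    [0,0,0,0,0,0],
    [0,0,0,0,0,0],
    [0,0,0,0,0,0],
    [0,0,0,0,0,0]
  ]
}}

```text
t: 7.4
tool_pos: [0.5029, 0.0491, 0.0943]
eef_rot: [0.998, 0.063, 0.0, -0.0]
force: [1.0, -0.1, -0.2]
opening: 0.0003
gripper_force: 0.0
```

```bash
python3 -c "
from h import *
print(plan((.607,.033,.22),.127),plan((.607,.033,.156),.127))"
```

```text
(array([ 0.337,  0.097, -0.419]), array([-0., -0., -0.])) (array([ 0.337,  0.097, -0.206]), array([-0., -0., -0.]))
```

Request:
{"name": "jog_arm", "arguments": {
  "moves": [
    [0,0,-0.14,0,0,0],
    [0,0,-0.28,0,0,0],
    [0,0,-0.42,0,0,0],
    [0,0,-0.42,0,0,0],
    [0.12,0.03,-0.42,0,0,0],
    [0.24,0.07,-0.42,0,0,0],
    [0.337,0.097,-0.42,0,0,0],
    [0.337,0.097,-0.42,0,0,0],
    [0.337,0.097,-0.42,0,0,0],
    [0.337,0.097,-0.42,0,0,0],
    [0.337,0.097,-0.36,0,0,0],
    [0.337,0.097,-0.3,0,0,0],
    [0.337,0.097,-0.25,0,0,0],
    [0.337,0.097,-0.22,0,0,0],
    [0.337,0.097,-0.21,0,0,0],
    [0.337,0.097,-0.21,0,0,0],
    [0.337,0.097,-0.21,0,0,0]
  ]
}}

```text
t: 8.82
tool_pos: [0.607, 0.0332, 0.1583]
eef_rot: [0.998, 0.063, 0.001, 0.0]
force: [0.9, -0.5, -0.5]
opening: 0.0006
gripper_force: 0.0
```

```bash
python3 - <<'E'
from h import *
im=vision.camera("side")
cv2.imwrite("pics/s2.png",cv2.resize(im[100:270,160:340,::-1],None,fx=3.5,fy=3.5,interpolation=cv2.INTER_CUBIC))
E
```

```text
(no output)
```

View pics/s2.png

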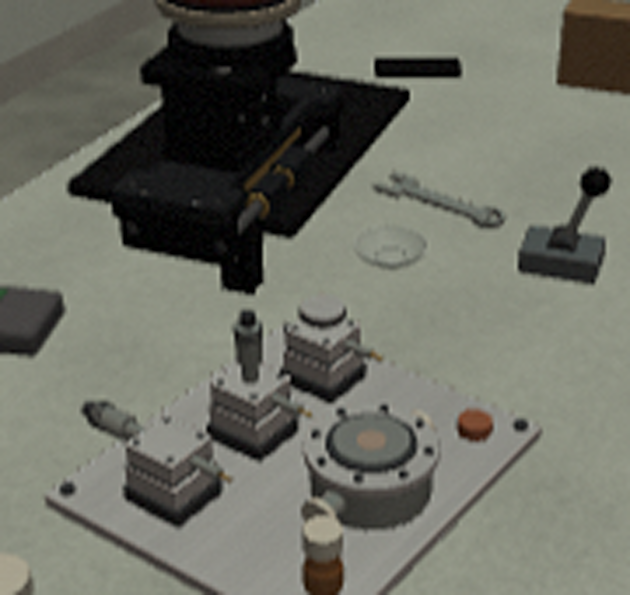

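The fingertips, at about (243,288), sit about 2 cm above the upright micrometer top at (248,316), so I'll hold here.

Request:
{"name": "jog_arm", "arguments": {
  "moves": [
    [0,0,0.01,0,0,0],
    [0,0,0.01,0,0,0],
    [0,0,0.01,0,0,0],
    [0,0,0.01,0,0,0],
    [0,0,0.01,0,0,0],
    [0,0,0.01,0,0,0],
    [0,0,0.01,0,0,0],
    [0,0,0.01,0,0,0],
    [0,0,0.01,0,0,0],
    [0,0,0.01,0,0,0],
    [0,0,0.01,0,0,0],
    [0,0,0.01,0,0,0],
    [0,0,0.01,0,0,0],
    [0,0,0.01,0,0,0],
    [0,0,0.01,0,0,0],
    [0,0,0.01,0,0,0],
    [0,0,0.01,0,0,0],
    [0,0,0.01,0,0,0],
    [0,0,0.01,0,0,0],
    [0,0,0.01,0,0,0]
  ]
}}

```text
t: 10.53
tool_pos: [0.6069, 0.033, 0.1543]
eef_rot: [0.998, 0.063, -0.0, -0.0]
force: [-1.0, -0.8, -0.0]
opening: 0.0005
gripper_force: 0.0
```

Request:
{"name": "jog_arm", "arguments": {
  "moves": [
    [0,0,0,0,0,0],
    [0,0,0,0,0,0],
    [0,0,0,0,0,0],
    [0,0,0,0,0,0],
    [0,0,0,0,0,0],
    [0,0,0,0,0,0],
    [0,0,0,0,0,0],
    [0,0,0,0,0,0],
    [0,0,0,0,0,0],
    [0,0,0,0,0,0],
    [0,0,0,0,0,0],
    [0,0,0,0,0,0]
  ]
}}

```text
t: 11.53
tool_pos: [0.6069, 0.033, 0.1542]
eef_rot: [0.998, 0.063, -0.0, -0.0]
force: [-1.5, 0.5, -0.2]
opening: 0.0008
gripper_force: 0.0
```

```bash
python3 -c "
from h import *
print(plan((.607,.033,.26),.14),plan((.50,-.12,.26),.14),plan((.43,-.332,.24),.14))"
```

```text
(array([ 0.   ,  0.   , -0.353]), array([-0.   ,  0.   , -0.027])) (array([-0.418,  0.461, -0.353]), array([-0.   ,  0.   , -0.027])) (array([-0.739,  1.133, -0.286]), array([-0.   ,  0.   , -0.027]))
```

Request:
{"name": "jog_arm", "arguments": {
  "moves": [
    [0,0,-0.14,0,0,0],
    [0,0,-0.28,0,0,0],
    [0,0,-0.35,0,0,0],
    [-0.08,0.09,-0.35,0,0,0],
    [-0.16,0.18,-0.35,0,0,0],
    [-0.24,0.27,-0.35,0,0,0],
    [-0.34,0.36,-0.35,0,0,0],
    [-0.42,0.46,-0.35,0,0,0],
    [-0.47,0.58,-0.35,0,0,0],
    [-0.53,0.7,-0.33,0,0,0],
    [-0.58,0.82,-0.3,0,0,0],
    [-0.65,0.92,-0.25,0,0,0],
    [-0.7,0.99,-0.2,0,0,0],
    [-0.7,0.99,-0.2,0,0,0],
    [-0.7,0.99,-0.2,0,0,0],
    [-0.7,0.99,-0.2,0,0,0],
    [-0.7,0.99,-0.2,0,0,0]
  ]
}}

```text
t: 12.95
tool_pos: [0.4373, -0.2869, 0.215]
eef_rot: [0.998, 0.064, 0.001, 0.0]
force: [0.5, -0.3, -0.3]
opening: 0.0005
gripper_force: 0.0
```

```bash
python3 -c "
from h import *
print(plan((.435,-.329,.2),.145),plan((.435,-.329,.084),.145))"
```

```text
(array([-0.026,  0.138,  0.05 ]), array([ 0.001, -0.002, -0.032])) (array([-0.026,  0.138,  0.437]), array([ 0.001, -0.002, -0.032]))
```

Request:
{"name": "jog_arm", "arguments": {
  "moves": [
    [-0.02,0.14,0,0,0,-0.03],
    [-0.02,0.14,0,0,0,-0.03],
    [-0.02,0.14,0.05,0,0,-0.03],
    [-0.02,0.14,0.15,0,0,-0.03],
    [-0.02,0.14,0.25,0,0,-0.03],
    [-0.02,0.14,0.33,0,0,-0.03],
    [-0.02,0.14,0.4,0,0,-0.03],
    [-0.02,0.14,0.43,0,0,-0.03],
    [-0.02,0.14,0.43,0,0,-0.03],
    [-0.02,0.14,0.43,0,0,-0.03]
  ]
}}

```text
t: 13.78
tool_pos: [0.4363, -0.3302, 0.0861]
eef_rot: [0.997, 0.071, 0.0, 0.0]
force: [-0.0, -0.2, -0.7]
opening: 0.0005
gripper_force: 0.0
```

```bash
python3 - <<'E'
from h import *
im=vision.camera("side")
cv2.imwrite("pics/s3.png",cv2.resize(im[90:200,270:400,::-1],None,fx=5,fy=5,interpolation=cv2.INTER_CUBIC))
L=landmark_of("switch_tip","side");print(L[:1],at_z("side",L[0]["location"],.0885) if L else "")
print(plan((.5025,-.319,.084),.145))
E
```

```text
[{'location': [153.7, 330.1], 'conf': 0.55}] [ 0.46969846 -0.31247351  0.0885    ]
(array([ 0.223, -0.008,  0.01 ]), array([ 0.003, -0.004, -0.005]))
```

View pics/s3.png

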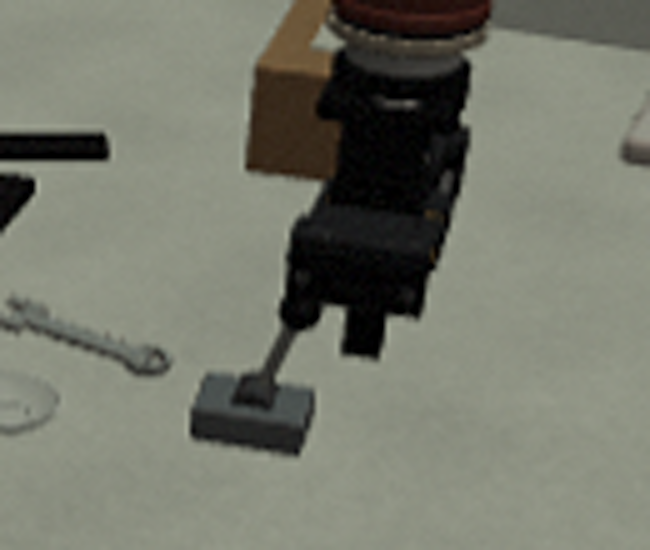

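The fingers stand behind the ball at (300,305), on the robot side, with the tip at (360,355) overlapping its height. Next I'll push along the box's x.

Request:
{"name": "jog_arm", "arguments": {
  "moves": [
    [0.03,0,0,0,0,0],
    [0.05,0,0,0,0,0],
    [0.07,0,0,0,0,0],
    [0.09,0,0,0,0,0],
    [0.11,0,0,0,0,0],
    [0.13,0,0,0,0,0],
    [0.15,0,0,0,0,0],
    [0.17,0,0,0,0,0],
    [0.19,0,0,0,0,0],
    [0.2,0,0,0,0,0],
    [0.21,0,0,0,0,0],
    [0.21,0,0,0,0,0]
  ]
}}

```text
t: 14.88
tool_pos: [0.4984, -0.3214, 0.0851]
eef_rot: [0.997, 0.071, 0.0, -0.0]
force: [-1.1, 1.0, 0.8]
opening: 0.0005
gripper_force: 0.1
```

Request:
{"name": "jog_arm", "arguments": {
  "moves": [
    [0.007,0,0,0,0,0],
    [0.014,0,0,0,0,0],
    [0.014,0,0,0,0,0]
  ]
}}

```text
t: 15.13
tool_pos: [0.5022, -0.3211, 0.0853]
eef_rot: [0.997, 0.071, 0.0, 0.0]
force: [-0.6, -0.2, -0.8]
opening: 0.0005
gripper_force: 0.3
```

Request:
{"name": "jog_arm", "arguments": {
  "moves": [
    [0.007,0,0,0,0,0],
    [0.014,0,0,0,0,0],
    [0.014,0,0,0,0,0]
  ]
}}

```text
t: 15.38
tool_pos: [0.5064, -0.3205, 0.0853]
eef_rot: [0.997, 0.071, 0.0, 0.0]
force: [-0.8, -0.4, 0.3]
opening: 0.0008
gripper_force: 0.6
```

Request:
{"name": "jog_arm", "arguments": {
  "moves": [
    [0.005,0,0,0,0,0],
    [0.01,0,0,0,0,0],
    [0.01,0,0,0,0,0]
  ]
}}

```text
t: 15.63
tool_pos: [0.5072, -0.3206, 0.0849]
eef_rot: [0.998, 0.07, -0.002, -0.0]
force: [-8.7, -0.3, 4.7]
opening: 0.0003
gripper_force: 4.5
```

The force jumped to about 9 N with the TCP stalled at the expected place, so the lever is at its stop. I'll back off and rise.

Request:
{"name": "jog_arm", "arguments": {
  "moves": [
    [-0.03,0,0,0,0,0],
    [-0.08,0,0,0,0,0],
    [-0.16,0,0,0,0,0],
    [-0.22,0,0,0,0,0],
    [-0.24,0,0,0,0,0],
    [-0.24,0,-0.1,0,0,0],
    [-0.24,0,-0.2,0,0,0],
    [-0.24,0.1,-0.3,0,0,0],
    [-0.26,0.2,-0.4,0,0,0],
    [-0.28,0.3,-0.5,0,0,0],
    [-0.3,0.4,-0.5,0,0,0],
    [-0.3,0.4,-0.5,0,0,0],
    [-0.3,0.4,-0.5,0,0,0],
    [-0.3,0.4,-0.5,0,0,0]
  ]
}}

```text
t: 16.8
tool_pos: [0.4376, -0.4509, 0.2349]
eef_rot: [0.997, 0.071, 0.0, -0.0]
force: [-0.3, 0.6, -0.7]
opening: 0.0009
gripper_force: 0.0
```

```bash
python3 - <<'E'
from h import *
np.set_printoptions(precision=4,suppress=True)
im={n:vision.camera(n) for n in("top","side")}
L={n:landmark_of("switch_tip",n) for n in im}
print({n:(l[0]["location"],l[0]["conf"]) for n,l in L.items() if l})
if all(L.values()):
    p,e=tri(L["top"][0]["location"],L["side"][0]["location"]);d=p[:2]-[.4965,-.320]
    print(p,e,"lean",np.arctan2(d@[np.cos(.15),np.sin(.15)],p[2]-.022))
a=im["top"][130:260,170:430,::-1];b=im["side"][120:290,150:410,::-1]
cv2.imwrite("pics/f.png",cv2.resize(np.vstack([a,b]),None,fx=2,fy=1.95,interpolation=cv2.INTER_CUBIC))
E
```

```text
{'top': ([201.4, 383.2], 0.46), 'side': ([149.1, 309.1], 0.5)}
[ 0.5315 -0.3042  0.0926] 0.004051328124334917 lean 0.4829227956363349
```

View pics/f.png

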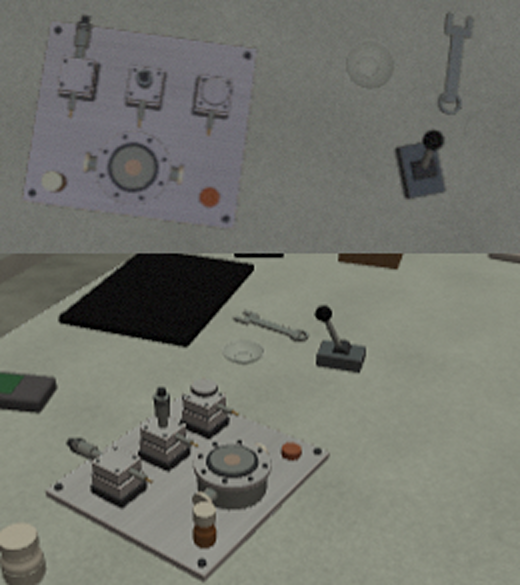

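The lever's ball is now on the far side: (432,140) in the top half, (324,313) in the side half. The measured lean is 0.48 rad against 0.5 at the stop. Everything else is where it was and the robot is clear.

```bash
python3 -c "
from workcell import sign_off
print(sign_off())"
```

```text
the job is handed in; nothing more can be done
None
```

The job is handed in: I pointed at the window and then at the upright micrometer for over two seconds each, then pushed the switch lever to its far stop; nothing else was disturbed, and the robot ended clear of everything at about 17 s.

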